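# Hold the board on its pins in the programming jig

## Task

One of the two nests of the programming jig has a circuit board in it. Swing that station's spring-loaded lid down over the board, press it fully shut so that the board is pushed home onto the contact pins, and finish while still holding it shut (there is no catch), because programming starts then. Close the lid without slamming or forcing it, and leave the empty station's lid and everything else on the bench alone.

Things in the scene. Friction and masses are not known exactly. Their poses are not given: they have to be found in the camera images.
- board_centre (a point): The board waiting in the jig: a dark circuit board 40 x 40 x 2.4 mm with small chips and sockets up to 4 mm tall on it, lying loose and flat in one of the jig's two nests (left or right, it differs from job to job). The point is its centre.
- jig: Programming jig, fixed: grey box 170 (x) by 300 (y) mm, top 50 mm above the bench, two stations 75 mm to the left (+y) and right (-y) of its middle. Origin: centre of its underside; x points from its front (robot side) to the lid hinges at its back, z up. Each station has a grey nest frame (90 x 100 mm, top at 62 mm, 44 mm square opening) and a clear lid, standing open at the start.
- nest_left (a point): Centre of the left (+y) nest's spring-borne plate when up, 57 mm above the bench: where the underside of a loaded board lies. The plate is white; it shows when the nest is empty.
- nest_right (a point): The same for the right (-y) nest.
- hinge_left (a point): Middle of the left lid's hinge axis (along the jig's y), 80 mm above the bench, 70 mm behind (+x) the jig's middle; fixed. The lid is a clear plate 6 mm thick, 110 mm wide with its two edge rails, reaching 140 mm from this axis to its free edge; a black palm bar runs along the free edge on its outer face.
- hinge_right (a point): The same for the right lid.
- bar_left (a point): Centre of the outer face of the left lid's palm bar (24 mm deep, 90 mm long along the hinge direction, 14 mm thick); moves with the lid. In the lid it lies 126 mm from the hinge axis along the plate and 17 mm to the outer side. Lid open: this face looks away from the robot and somewhat up. Lid shut: it looks up, 97 mm above the bench, 56 mm in front of the jig's middle.
- bar_right (a point): The same for the right lid.
- lid_left (a joint): Left lid's closing angle: 0 open (plate 66 degrees above level), 1.15 rad shut, level on its stops. A spring drives it open, there is no catch. Pushing at the bar takes about 1 to 3 N; from about 1.08 rad the lid's pushers bear on a loaded board and about 9 N is needed to reach the stops.
- lid_right (a joint): The same for the right lid.
- pins_left (a joint): How far the left nest's spring-borne plate is pushed down towards its contact pins: 0 up, about 0.004 m when a loaded board is fully pressed home by the shut lid (an empty nest's plate stays at 0).
- pins_right (a joint): The same for the right nest.
- spare_board_centre (a point): Bystander: a second board of the same kind lying on the bench beside the jig's right end, not to be used. The point is its centre.
- motor: Bystander: small upright motor, 28 mm across, 29 mm tall, near the jig's left end. Origin: centre of its underside.
- hex_driver: Bystander: thin hex driver 155 mm long, 12 mm thick, lying in front of the jig. Origin: near its middle, on the bench.
- frame: Bystander: black four-armed drone frame with four motors, about 190 x 190 x 37 mm, on the white foam mat at the left. Origin: centre of its underside.
- screwdriver: Bystander: screwdriver 190 mm long with a 26 mm thick handle, at the right. Origin: its middle, on the bench.
- knife: Bystander: craft knife 160 mm long, 18 mm wide, behind the jig. Origin: its middle, on the bench.
- dispenser: Bystander: white solvent dispenser bottle with a metal dish top, 70 mm across, 106 mm tall, at the right. Origin: centre of its underside.
- screw_dish: Bystander: shallow steel dish 84 mm across, 20 mm tall, at the right in front. Origin: centre of its underside.

How it is judged:
By the outcome, as a careful person would: the job done as asked, in the order asked, and still so for the second after the job is handed in, while the arm keeps its last pose, push and grip.
It also fails if it takes over 38 s, if anything falls off the work surface, if the arm or the gripper's body presses on something with over 40 N, if the wrist force passes 120 N, or if a joint passes its speed limit or range.

## Robot

A 7-joint arm with a two-finger parallel gripper is mounted at the origin on the work surface. World frame = base frame: x ahead of the robot, y to its left, z up, the work surface at z = 0. Lengths are in mm, angles in rad, forces in N, time in s.
With the tool pointing down it reaches from about 400 to 925 mm from the base axis. Payload 5.6 kg.
Tool frame: the origin (TCP) lies on the centre line of the jaws, within the pads' length; the fingertips stand 14 mm ahead of it and the grasp point (between the pads) lies 5 mm behind it; z points along the fingers, y is the line along which they close (so a half turn about z gives the same grasp; the last joint's range is limited). The gripper opens to 85 mm and grips with 20 to 120 N. Pads are 22 mm wide; open, the fingers measure 114 mm over their backs; the gripper's body (76 mm by 85 mm) begins 54 mm behind the grasp point. The pads swing forward as they close: fully open they stand 13 mm farther back than shut.
Start: joints at [-1.169, 0.468, -0.012, 1.603, 0.006, 1.071, -0.056], TCP at [279.719, 586.741, 245.29] pointing down, gripper open.
Joint ranges: [-2.53, 2.53], [-0.31, 2.02], [-1.57, 1.55], [0.28, 2.44], [-1.29, 4.43], [0.15, 1.84], [-2.92, 2.92]. Speed limits (rad/s): [2.57, 2.57, 3.14, 3.14, 3.14, 3.14, 3.14].

## Interface

Orientations are given as a 3x3 rotation matrix whose columns are the frame's x, y, z axes.
In Python, from rig import env gives the robot as it stands.
- The arm moves only by the tool drive_tool, never from a script. Its arguments are lists of equal length, an entry for each row: "grip": the closure, from 0 (fully open) to 1 (shut); "linear": the shift along the tool's x, y, z in m, a list of three; "rot": the turn, a rotation vector about the tool's x, y, z in rad, a list of three. A call has 1 to 20 rows; each row is the pose to reach, as a shift and turn from the pose commanded when the call began, along the tool's axes at that moment; what a row does not reach only later rows make up. A row lasts 1/12 s, in which the tool goes at most 41.7 mm and 7.16 degrees, less where a joint would pass 70% of its speed; a pose out of reach is approached as far as the arm can. A call with a gripper value outside its range is refused whole. The fingers move at their own pace and stop on an object; "force" is the grip in N (left out, the last holds). Time passes only in rows, so rows that repeat a pose let the fingers close. It gives the time, the measured TCP pose, the force, the opening and the grip force at its end, in the units of the state.
- env.get_obs(): the state, without advancing time (a new reading comes with each control period).
- env.camera(name): name is "scene" or "side" or "wrist"; returns the picture (480x640x3 uint8, red, green, blue); there is no depth.
- env.camera_params(name): a dict with "camera_matrix" (3x3 intrinsics, pixels), "T" (4x4, takes a point from camera to world coordinates); the wrist camera has in their place "T_tool_cam" (4x4, takes a point from camera to tool coordinates, whose origin is the TCP and whose axes are the flange's). Camera axes: x right, y down, z forward; pixel columns grow to the right and rows downward; lengths in mm; the calibration is good to about 2 mm. A picture is of the moment at which its call begins: read the wrist's pose just before it. camera_params takes no time and is no camera call.
- env.close_job(): hands the job in; it is judged then, once.
The state is a dict: "clock": time; "joint_positions": joint angles; "qd": joint speeds; "effort": joint torques, N m; "tcp_pos": TCP position; "eef_rot": TCP orientation; "wrist_force": force on the tool from outside, world axes, zero at the start; "wrist_torque": the same for the moment, N m; "gripper_width": finger opening in mm; "grip_force": force on a finger pad.
Only numpy, scipy, OpenCV 4.12 (cv2) and the standard library are available. Lean on these libraries where they do the work, as an engineer would, in place of code of your own. Each camera call takes 0.05 s, during which the arm holds its last target. There are 200 camera calls.

## Working session

There is one attempt and no reset: what is moved stays moved. The work goes in short steps, Python scripts to look and compute and a tool call to move; the robot and the scene stay as the last step left them, time stands still between calls to the robot, and variables do not carry over. Pictures are saved under pics/ and viewed, at most 10 in all, crops included, and the job is handed in when it is done.

Besides the shell and the picture viewer there is one more tool, called after ">>>" in YAML: its name, and indented under it one key for each argument. drive_tool: Moves the arm, as the interface text tells. Its arguments: {"type":"object","properties":{"grip":{"type":"array","items":{"type":"number"}},"linear":{"type":"array","items":{"type":"array","items":{"type":"number"}}},"rot":{"type":"array","items":{"type":"array","items":{"type":"number"}}},"force":{"type":"number"}},"required":["grip","linear","rot"]}

```bash
mkdir -p pics
python3 - <<'E'
from rig import env
import cv2,numpy as np
np.set_printoptions(precision=4,suppress=True)
for n in("scene","side"):
    cv2.imwrite(f"pics/{n}0.png",env.camera(n)[:,:,::-1]); p=env.camera_params(n); print(n,p["camera_matrix"],p["T"])
o=env.get_obs();print(o["clock"],o["tcp_pos"],o["eef_rot"],o["wrist_force"]);print(env.camera_params("wrist"))
E
```

```text
scene [[473.0442   0.     314.8096]
 [  0.     473.0442 241.9901]
 [  0.       0.       1.    ]] [[  -0.866     0.3196   -0.3845 1181.1207]
 [   0.4999    0.5351   -0.681  1057.3663]
 [  -0.0119   -0.782    -0.6232 1097.0167]
 [   0.        0.        0.        1.    ]]
side [[535.1885   0.     327.4427]
 [  0.     535.1885 243.6719]
 [  0.       0.       1.    ]] [[    0.9669    -0.1573     0.2011   246.1961]
 [   -0.2546    -0.5359     0.805  -1335.6514]
 [   -0.0188    -0.8295    -0.5582  1076.5604]
 [    0.         0.         0.         1.    ]]
0.1 [279.5256 586.284  244.411 ] [[-0.9027  0.4303 -0.0006]
 [ 0.4303  0.9027 -0.0015]
 [-0.0001 -0.0016 -1.    ]] [-0.0183  0.1865 -0.3639]
{'camera_matrix': array([[410.5252,   0.    , 327.131 ],
       [  0.    , 410.5252, 238.854 ],
       [  0.    ,   0.    ,   1.    ]]), 'T_tool_cam': array([[  -0.0004,   -0.9449,   -0.3273,   85.2746],
       [   1.    ,   -0.0002,   -0.0006,   -0.0249],
       [   0.0006,   -0.3273,    0.9449, -128.1342],
       [   0.    ,    0.    ,    0.    ,    1.    ]])}
```

View pics/scene0.png

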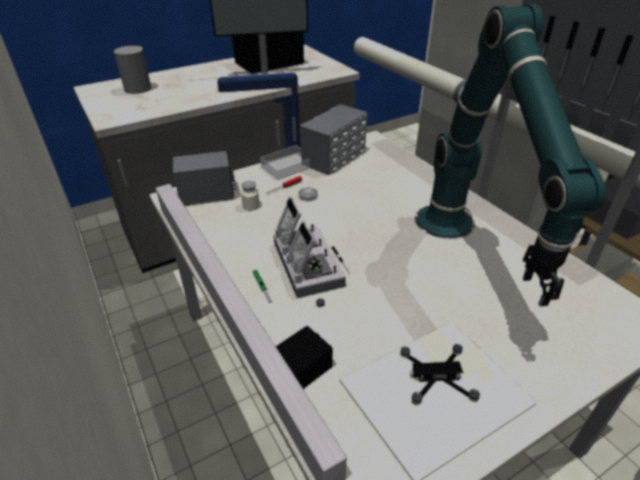

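View pics/side0.png

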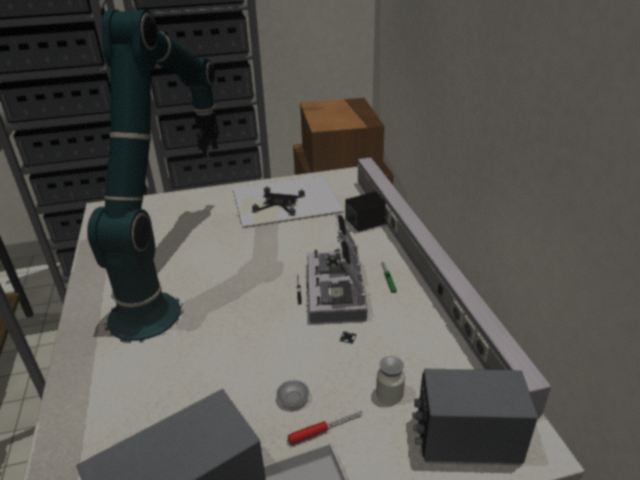

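The jig is at about (310,262) in scene and (335,285) in side. In the side view the right nest shows its light plate at (336,293), and the left one is dark at (333,260). I'll zoom in to check.

Run:
```python
import cv2,numpy as np
a=cv2.imread("pics/scene0.png")[190:300,255:365];b=cv2.imread("pics/side0.png")[210:325,285:385]
f=lambda i:cv2.resize(i,(400,460 if i is b else 400),interpolation=cv2.INTER_CUBIC)
A=cv2.resize(a,(400,400),interpolation=2);B=cv2.resize(b,(400,460),interpolation=2)
o=np.zeros((460,800,3),np.uint8);o[:400,:400]=A;o[:,400:]=B;cv2.imwrite("pics/z.png",o)
```

```text
(no output)
```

View pics/z.png

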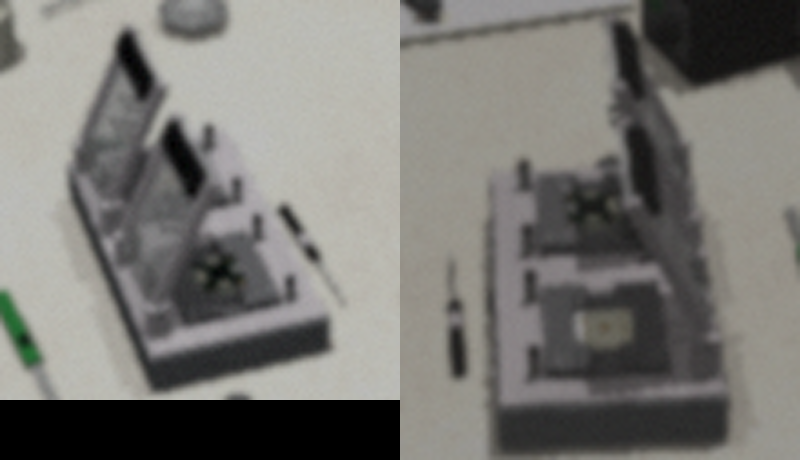

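The left nest holds the board: a dark X at scene (314.7,264.3) and side (333.2,261.2). The left bar is at scene (305.9,233.5) and side (342,225).

```bash
cat > h.py <<'E'
from rig import env
import numpy as np,cv2
np.set_printoptions(precision=3,suppress=True)
def ray(n,px,To=None):
    p=env.camera_params(n);T=p["T"] if To is None else To
    d=T[:3,:3]@np.linalg.inv(p["camera_matrix"])@[*px,1];return T[:3,3],d/np.linalg.norm(d)
def plane(r,z): return r[0]+r[1]*(z-r[0][2])/r[1][2]
def meet(a,b):
    A=[np.eye(3)-np.outer(d,d) for _,d in(a,b)];p=np.linalg.solve(A[0]+A[1],A[0]@a[0]+A[1]@b[0])
    return p,np.linalg.norm(A[0]@(p-a[0]))
E
python3 - <<'E'
from h import *
s=lambda x,y:ray("scene",(x,y)); d=lambda x,y:ray("side",(x,y))
print("board",plane(s(314.7,264.3),60),plane(d(333.2,261.2),60),meet(s(314.7,264.3),d(333.2,261.2)))
print("bar",meet(s(305.9,233.5),d(342,225)))
print("BL,FL",plane(s(296.8,288.2),50),plane(s(345.8,278),50))
print("FR,BR,FL",*[plane(d(*q),50) for q in((309.5,312),(366.8,312),(307.5,255))])
E
```

```text
board [600.942  26.808  60.   ] [604.397  26.509  60.   ] (array([602.83 ,  26.888,  60.416]), np.float64(1.6422802657868576))
bar (array([630.771,  21.973, 196.86 ]), np.float64(2.4661767764306974))
BL,FL [701.339  87.17   50.   ] [542.383 126.623  50.   ]
FR,BR,FL [ 476.109 -182.865   50.   ] [ 635.094 -228.397   50.   ] [534.903  97.961  50.   ]
```

Checks: the corners give a jig centre of about (589,-49) with yaw of about -14°. That predicts the left nest at (607,24) and the open bar at about (640,15,202), and both agree with the ray measurements. I'll move above the bar with the gripper shut and its y axis along the jig's y.

>>> drive_tool:
  grip: [1, 1, 1, 1, 1, 1, 1, 1, 1, 1, 1, 1, 1, 1, 1, 1, 1, 1, 1, 1]
  linear:
    - [-0.03, -0.02, -0.03]
    - [-0.06, -0.037, -0.05]
    - [-0.09, -0.056, -0.07]
    - [-0.12, -0.074, -0.085]
    - [-0.154, -0.095, -0.085]
    - [-0.188, -0.116, -0.085]
    - [-0.222, -0.137, -0.085]
    - [-0.256, -0.158, -0.085]
    - [-0.29, -0.18, -0.085]
    - [-0.324, -0.2, -0.085]
    - [-0.358, -0.222, -0.085]
    - [-0.392, -0.243, -0.085]
    - [-0.426, -0.264, -0.085]
    - [-0.46, -0.285, -0.085]
    - [-0.494, -0.306, -0.085]
    - [-0.528, -0.327, -0.085]
    - [-0.556, -0.345, -0.085]
    - [-0.575, -0.356, -0.085]
    - [-0.582, -0.361, -0.085]
    - [-0.582, -0.361, -0.085]
  rot:
    - [0, 0, 0]
    - [0, 0, -0.02]
    - [0, 0, -0.04]
    - [0, 0, -0.06]
    - [0, 0, -0.08]
    - [0, 0, -0.1]
    - [0, 0, -0.12]
    - [0, 0, -0.14]
    - [0, 0, -0.16]
    - [0, 0, -0.18]
    - [0, 0, -0.2]
    - [0, 0, -0.2]
    - [0, 0, -0.2]
    - [0, 0, -0.2]
    - [0, 0, -0.2]
    - [0, 0, -0.2]
    - [0, 0, -0.2]
    - [0, 0, -0.2]
    - [0, 0, -0.2]
    - [0, 0, -0.2]

```text
clock: 1.77
tcp_pos: [650.0, 7.7, 329.5]
eef_rot: [[-0.969, 0.246, -0.001], [0.246, 0.969, -0.001], [0.001, -0.002, -1.0]]
wrist_force: [0.3, 0.7, -0.1]
gripper_width: 0.2
grip_force: 0.0
```

>>> drive_tool:
  grip: [1, 1, 1]
  linear:
    - [0, 0, 0]
    - [0, 0, 0]
    - [0, 0, 0]
  rot:
    - [0, 0, 0]
    - [0, 0, 0]
    - [0, 0, 0]

```text
clock: 2.02
tcp_pos: [649.1, 12.8, 330.3]
eef_rot: [[-0.971, 0.239, -0.0], [0.239, 0.971, 0.001], [0.001, 0.001, -1.0]]
wrist_force: [-0.0, -0.2, 0.3]
gripper_width: -0.0
grip_force: 0.0
```

Run:
```python
from h import *
o=env.get_obs();print(o["clock"],o["tcp_pos"],o["eef_rot"],o["wrist_force"],o["gripper_width"])
cv2.imwrite("pics/w1.png",env.camera("wrist")[:,:,::-1])
```

```text
2.0167 [649.132  12.774 330.35 ] [[-0.971  0.239 -0.   ]
 [ 0.239  0.971  0.001]
 [ 0.001  0.001 -1.   ]] [-0.035 -0.186  0.264] -0.04419702806094273
```

View pics/w1.png

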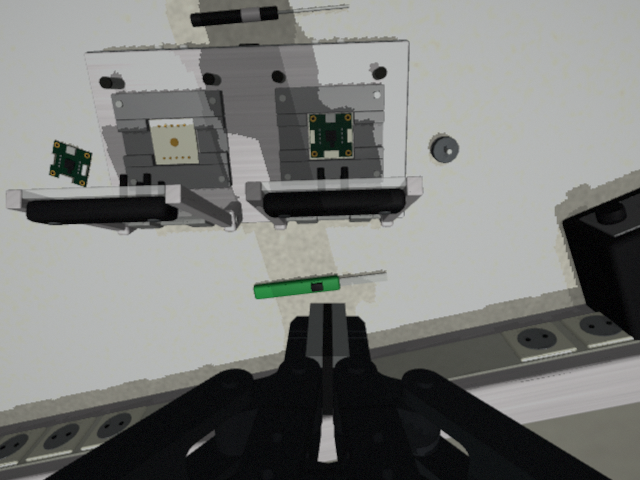

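The wrist view confirms the board at (331,136) in the left nest. The left bar spans columns 263–405 and rows 191–216, and the jig's front corners are at (86,52) and (409,41). Next I'll refine the pose from this view.

Run:
```python
from h import *
o=env.get_obs();T=np.eye(4);T[:3,:3]=o["eef_rot"];T[:3,3]=o["tcp_pos"];W=T@env.camera_params("wrist")["T_tool_cam"]
r=lambda *p:ray("wrist",p,W)
fr,fl=plane(r(86,52),50),plane(r(409,41),50);d=(fl-fr);print(fr,fl,np.linalg.norm(d))
y=d/np.linalg.norm(d);x=np.array([y[1],-y[0],0]);print("yaw",np.degrees(np.arctan2(x[1],x[0])))
c=(fl+fr)/2+85*x;print("centre",c)
b=plane(r(331,136),60);n2=plane(r(175.5,142),57);m=(b+n2)/2
print("board",b,"empty",n2,"mid",m)
d2=b-n2;print(np.linalg.norm(d2[:2]),np.degrees(np.arctan2(-d2[0],d2[1])))
print("jig board",x@(b-c),y@(b-c))
for z,p in((207,(264,201)),(207,(405,200)),(213,(334,192)),(190,(334,216))):
    q=plane(r(*p),z);print(p,q,"jig",x@(q-c),y@(q-c))
for e in(0,5):
  h=c+70*x+75*y
  P=c+(70-.407*126+.9135*17)*x+75*y;print("bar pred",P)
```

```text
[ 476.458 -170.582   50.   ] [538.035 116.303  50.   ] 293.4191671878319
yaw -12.11408753902827
centre [590.354 -44.977  50.   ]
board [601.39   28.253  60.   ] empty [ 571.353 -117.558   57.   ] mid [586.371 -44.653  58.5  ]
148.8731254267127 -11.639951846831467
jig board -4.577785855243365 73.91572454098036
(264, 201) [617.045 -20.355 207.   ] jig 20.929055378073663 29.675493851538267
(405, 200) [637.701  65.799 207.   ] jig 23.045088057076242 118.24579391267422
(334, 192) [620.691  23.925 213.   ] jig 15.201378254417927 73.73441685339931
(334, 216) [641.903  19.191 190.   ] jig 36.935151999555636 73.55721012253312
bar pred [639.578  21.165  50.   ]
bar pred [639.578  21.165  50.   ]
```

```bash
cat > arc.py <<'E'
from h import *
c=np.array([588,-45,0]);a=np.radians(-12);x=np.array([np.cos(a),np.sin(a),0]);y=np.array([-x[1],x[0],0])
def tcp(phi,gap=0,s=130,n=17):
    C,S=np.cos(phi),np.sin(phi)
    return c+(70-s*C+(n+gap)*S+11)*x+74*y+np.array([0,0,80+s*S+(n+gap)*C+14])
E
python3 - <<'E'
from arc import *
o=env.get_obs();R=o["eef_rot"]
p0=tcp(np.radians(66),15);print("pre",p0,"delta tool",R.T@(p0-o["tcp_pos"])/1e3)
for th in np.r_[0:1.04:.1,1.05,1.1,1.15]: print(round(th,2),np.round(R.T@(tcp(np.radians(66)-th)-p0)/1e3,4))
E
```

```text
pre [659.49   15.458 225.776] delta tool [-0.009  0.005  0.105]
0.0 [ 0.014 -0.001  0.006]
0.1 [ 0.026 -0.001  0.011]
0.2 [ 0.038 -0.001  0.016]
0.3 [ 0.049 -0.002  0.023]
0.4 [ 0.06  -0.002  0.031]
0.5 [ 0.069 -0.002  0.039]
0.6 [ 0.078 -0.003  0.049]
0.7 [ 0.086 -0.003  0.06 ]
0.8 [ 0.092 -0.003  0.071]
0.9 [ 0.098 -0.003  0.083]
1.0 [ 0.102 -0.003  0.095]
1.05 [ 0.104 -0.004  0.102]
1.1 [ 0.105 -0.004  0.108]
1.15 [ 0.106 -0.004  0.115]
```

>>> drive_tool:
  grip: [1, 1, 1, 1, 1, 1, 1, 1, 1]
  linear:
    - [-0.009, 0.003, 0.01]
    - [-0.009, 0.005, 0.025]
    - [-0.009, 0.005, 0.045]
    - [-0.009, 0.005, 0.065]
    - [-0.009, 0.005, 0.085]
    - [-0.009, 0.005, 0.1]
    - [-0.009, 0.005, 0.105]
    - [-0.009, 0.005, 0.105]
    - [-0.009, 0.005, 0.105]
  rot:
    - [0, 0, 0]
    - [0, 0, 0]
    - [0, 0, 0]
    - [0, 0, 0]
    - [0, 0, 0]
    - [0, 0, 0]
    - [0, 0, 0]
    - [0, 0, 0]
    - [0, 0, 0]

```text
clock: 2.82
tcp_pos: [660.1, 13.5, 225.5]
eef_rot: [[-0.97, 0.242, 0.0], [0.242, 0.97, -0.0], [-0.0, 0.0, -1.0]]
wrist_force: [0.3, -0.1, -0.5]
gripper_width: 0.2
grip_force: 0.0
```

Run:
```python
from h import *
o=env.get_obs();print(o["clock"],o["tcp_pos"],o["wrist_force"])
cv2.imwrite("pics/w2.png",env.camera("wrist")[:,:,::-1])
```

```text
2.8167 [660.102  13.459 225.454] [ 0.314 -0.073 -0.46 ]
```

View pics/w2.png

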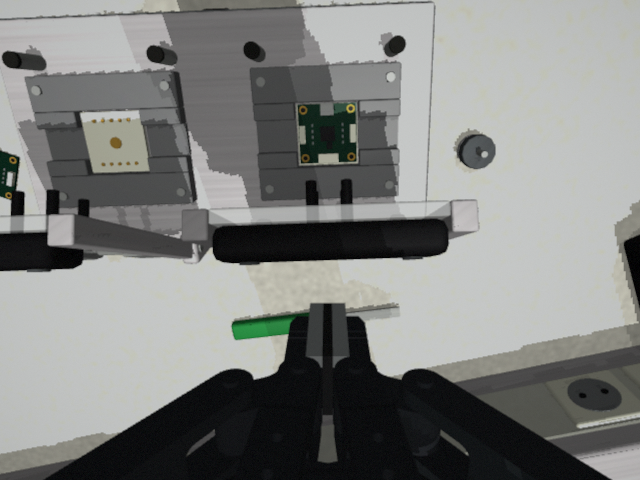

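The tip (328,303) is centred behind the left bar (columns 213–448, rear edge at row 258), about 15 mm away as planned. Starting the arc gently.

>>> drive_tool:
  grip: [1, 1, 1, 1, 1, 1, 1, 1, 1, 1, 1, 1, 1, 1]
  linear:
    - [0.004, 0, 0.002]
    - [0.007, 0, 0.003]
    - [0.01, 0, 0.004]
    - [0.012, 0, 0.005]
    - [0.014, 0, 0.006]
    - [0.017, -0.001, 0.007]
    - [0.02, -0.001, 0.0085]
    - [0.023, -0.001, 0.01]
    - [0.026, -0.001, 0.011]
    - [0.03, -0.001, 0.0125]
    - [0.034, -0.001, 0.0145]
    - [0.038, -0.001, 0.016]
    - [0.0435, -0.002, 0.0195]
    - [0.049, -0.002, 0.023]
  rot:
    - [0, 0, 0]
    - [0, 0, 0]
    - [0, 0, 0]
    - [0, 0, 0]
    - [0, 0, 0]
    - [0, 0, 0]
    - [0, 0, 0]
    - [0, 0, 0]
    - [0, 0, 0]
    - [0, 0, 0]
    - [0, 0, 0]
    - [0, 0, 0]
    - [0, 0, 0]
    - [0, 0, 0]

```text
clock: 4.03
tcp_pos: [611.1, 23.2, 202.1]
eef_rot: [[-0.97, 0.242, 0.0], [0.242, 0.97, 0.0], [-0.0, 0.0, -1.0]]
wrist_force: [0.4, -0.7, 1.6]
gripper_width: 0.3
grip_force: 0.8
```

Run:
```python
from h import *
for i in range(4): env.camera("side");o=env.get_obs();print(o["clock"],o["tcp_pos"],o["wrist_force"])
cv2.imwrite("pics/w3.png",env.camera("wrist")[:,:,::-1])
```

```text
4.0833 [609.586  23.56  201.132] [ 0.528 -0.033 -0.653]
4.1333 [610.197  23.458 201.482] [ 0.447 -0.657  1.584]
4.1833 [610.937  23.224 201.972] [ 0.439 -0.382  3.077]
4.2333 [611.437  23.171 202.297] [ 0.027 -0.252  2.828]
```

View pics/w3.png

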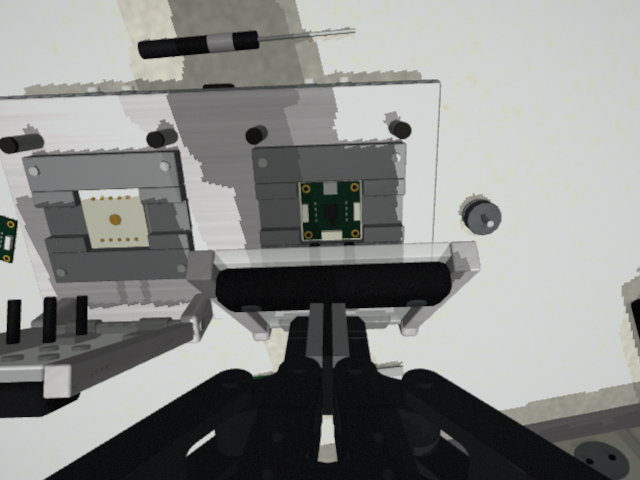

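The lid is following the tip, with contact near the bar's inner edge (bar rows 263–311, tip at row 303). I'll continue the arc and shift the contact about 6 mm towards the free edge.

>>> drive_tool:
  grip: [1, 1, 1, 1, 1, 1, 1, 1, 1, 1, 1, 1, 1, 1, 1, 1, 1, 1, 1, 1]
  linear:
    - [0.004, 0, -0.003]
    - [0.008, 0, -0.001]
    - [0.012, 0, 0.0015]
    - [0.0155, 0, 0.004]
    - [0.0185, 0, 0.0065]
    - [0.0215, 0, 0.0095]
    - [0.025, 0, 0.0125]
    - [0.028, 0, 0.016]
    - [0.031, -0.001, 0.0195]
    - [0.034, -0.001, 0.023]
    - [0.037, -0.001, 0.027]
    - [0.04, -0.001, 0.031]
    - [0.0425, -0.001, 0.0345]
    - [0.0445, -0.001, 0.038]
    - [0.0465, -0.001, 0.042]
    - [0.0485, -0.001, 0.046]
    - [0.0505, -0.001, 0.05]
    - [0.0525, -0.001, 0.054]
    - [0.054, -0.001, 0.057]
    - [0.055, -0.001, 0.0585]
  rot:
    - [0, 0, 0]
    - [0, 0, 0]
    - [0, 0, 0]
    - [0, 0, 0]
    - [0, 0, 0]
    - [0, 0, 0]
    - [0, 0, 0]
    - [0, 0, 0]
    - [0, 0, 0]
    - [0, 0, 0]
    - [0, 0, 0]
    - [0, 0, 0]
    - [0, 0, 0]
    - [0, 0, 0]
    - [0, 0, 0]
    - [0, 0, 0]
    - [0, 0, 0]
    - [0, 0, 0]
    - [0, 0, 0]
    - [0, 0, 0]

```text
clock: 5.95
tcp_pos: [558.2, 35.2, 143.3]
eef_rot: [[-0.97, 0.243, 0.001], [0.243, 0.97, -0.0], [-0.001, -0.0, -1.0]]
wrist_force: [0.7, -0.4, 1.8]
gripper_width: -0.0
grip_force: 1.0
```

Run:
```python
from h import *
o=env.get_obs();print(o["clock"],o["tcp_pos"],o["wrist_force"])
w=env.camera("wrist")[:,:,::-1];s=env.camera("side")[200:325,285:405,::-1]
cv2.imwrite("pics/w4.png",np.hstack([cv2.resize(w,(480,360)),cv2.resize(s,(320,360),interpolation=2)]))
o=env.get_obs();print(o["clock"],o["tcp_pos"],o["wrist_force"])
```

```text
5.95 [558.172  35.152 143.343] [ 0.725 -0.426  1.776]
6.05 [558.276  35.152 143.61 ] [ 1.124 -1.107  2.886]
```

View pics/w4.png

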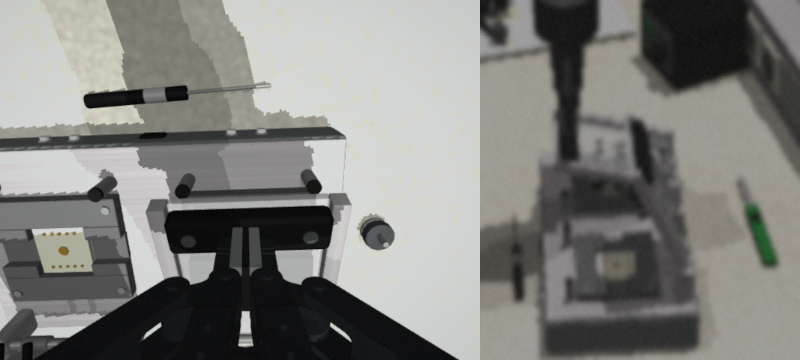

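The lid is at about 0.9 rad, with the tip on the middle of the bar. Now I'll slow down to the point where the pushers touch.

>>> drive_tool:
  grip: [1, 1, 1, 1, 1, 1, 1, 1, 1, 1, 1, 1]
  linear:
    - [0.001, 0, 0.002]
    - [0.0015, 0, 0.004]
    - [0.002, 0, 0.006]
    - [0.003, 0, 0.0085]
    - [0.0035, 0, 0.0105]
    - [0.004, 0, 0.0125]
    - [0.0045, 0, 0.0145]
    - [0.005, 0, 0.0165]
    - [0.006, 0, 0.0185]
    - [0.006, 0, 0.0205]
    - [0.0065, 0, 0.0215]
    - [0.0065, 0, 0.0225]
  rot:
    - [0, 0, 0]
    - [0, 0, 0]
    - [0, 0, 0]
    - [0, 0, 0]
    - [0, 0, 0]
    - [0, 0, 0]
    - [0, 0, 0]
    - [0, 0, 0]
    - [0, 0, 0]
    - [0, 0, 0]
    - [0, 0, 0]
    - [0, 0, 0]

```text
clock: 7.05
tcp_pos: [551.5, 37.1, 121.1]
eef_rot: [[-0.97, 0.242, -0.0], [0.242, 0.97, 0.0], [0.0, -0.0, -1.0]]
wrist_force: [-0.1, -1.9, 2.3]
gripper_width: -0.2
grip_force: 1.2
```

>>> drive_tool:
  grip: [1, 1, 1, 1, 1, 1, 1, 1, 1, 1, 1, 1]
  linear:
    - [0, 0, 0.0005]
    - [0, 0, 0.001]
    - [0, 0, 0.0015]
    - [0, 0, 0.002]
    - [0, 0, 0.0025]
    - [0, 0, 0.003]
    - [0, 0, 0.0035]
    - [0, 0, 0.004]
    - [0, 0, 0.0045]
    - [0, 0, 0.005]
    - [0, 0, 0.005]
    - [0, 0, 0.005]
  rot:
    - [0, 0, 0]
    - [0, 0, 0]
    - [0, 0, 0]
    - [0, 0, 0]
    - [0, 0, 0]
    - [0, 0, 0]
    - [0, 0, 0]
    - [0, 0, 0]
    - [0, 0, 0]
    - [0, 0, 0]
    - [0, 0, 0]
    - [0, 0, 0]

```text
clock: 8.05
tcp_pos: [550.7, 37.2, 116.2]
eef_rot: [[-0.97, 0.242, -0.002], [0.242, 0.97, 0.0], [0.002, -0.0, -1.0]]
wrist_force: [-4.4, -0.5, 6.4]
gripper_width: 0.0
grip_force: 3.0
```

>>> drive_tool:
  grip: [1, 1, 1, 1, 1, 1, 1, 1, 1, 1]
  linear:
    - [0, 0, 0.0005]
    - [0, 0, 0.001]
    - [0, 0, 0.0015]
    - [0, 0, 0.002]
    - [0, 0, 0.0025]
    - [0, 0, 0.003]
    - [0, 0, 0.0035]
    - [0, 0, 0.0035]
    - [0, 0, 0.0035]
    - [0, 0, 0.0035]
  rot:
    - [0, 0, 0]
    - [0, 0, 0]
    - [0, 0, 0]
    - [0, 0, 0]
    - [0, 0, 0]
    - [0, 0, 0]
    - [0, 0, 0]
    - [0, 0, 0]
    - [0, 0, 0]
    - [0, 0, 0]

```text
clock: 8.88
tcp_pos: [550.2, 37.3, 112.7]
eef_rot: [[-0.97, 0.242, -0.003], [0.242, 0.97, 0.001], [0.003, -0.0, -1.0]]
wrist_force: [-6.0, -0.1, 7.7]
gripper_width: 0.1
grip_force: 4.0
```

The sideways 6 N arises because the bar still travels about 1–1.5 mm towards the robot as it shuts. I'll follow that while pressing on.

>>> drive_tool:
  grip: [1, 1, 1, 1, 1, 1, 1, 1]
  linear:
    - [0.0005, 0, 0.0002]
    - [0.001, 0, 0.0005]
    - [0.0015, 0, 0.0008]
    - [0.0015, 0, 0.001]
    - [0.0015, 0, 0.0013]
    - [0.0015, 0, 0.0015]
    - [0.0015, 0, 0.0015]
    - [0.0015, 0, 0.0015]
  rot:
    - [0, 0, 0]
    - [0, 0, 0]
    - [0, 0, 0]
    - [0, 0, 0]
    - [0, 0, 0]
    - [0, 0, 0]
    - [0, 0, 0]
    - [0, 0, 0]

```text
clock: 9.55
tcp_pos: [550.0, 37.4, 111.8]
eef_rot: [[-0.97, 0.242, -0.001], [0.242, 0.97, 0.0], [0.001, 0.0, -1.0]]
wrist_force: [-3.9, -1.3, 9.7]
gripper_width: -0.1
grip_force: 4.5
```

>>> drive_tool:
  grip: [1, 1, 1, 1, 1, 1, 1]
  linear:
    - [0.0005, 0, 0.0003]
    - [0.001, 0, 0.0006]
    - [0.001, 0, 0.0009]
    - [0.001, 0, 0.0012]
    - [0.001, 0, 0.0015]
    - [0.001, 0, 0.0015]
    - [0.001, 0, 0.0015]
  rot:
    - [0, 0, 0]
    - [0, 0, 0]
    - [0, 0, 0]
    - [0, 0, 0]
    - [0, 0, 0]
    - [0, 0, 0]
    - [0, 0, 0]

```text
clock: 10.13
tcp_pos: [549.9, 37.4, 111.1]
eef_rot: [[-0.97, 0.243, 0.001], [0.243, 0.97, 0.0], [-0.001, 0.001, -1.0]]
wrist_force: [-4.4, -2.1, 12.8]
gripper_width: -0.1
grip_force: 6.5
```

Run:
```python
from h import *
for i in range(3): s=env.camera("side");o=env.get_obs();print(o["clock"],o["tcp_pos"],o["wrist_force"])
```

```text
10.1833 [549.84   37.404 111.045] [-4.387 -1.488 12.159]
10.2333 [549.842  37.371 111.059] [-3.41  -2.102 12.91 ]
10.2833 [549.861  37.42  111.063] [-4.815 -2.498 13.042]
```

>>> drive_tool:
  grip: [1, 1, 1, 1, 1, 1, 1]
  linear:
    - [0, 0, 0.0003]
    - [0, 0, 0.0006]
    - [0, 0, 0.0009]
    - [0, 0, 0.0012]
    - [0, 0, 0.0012]
    - [0, 0, 0.0012]
    - [0, 0, 0.0012]
  rot:
    - [0, 0, 0]
    - [0, 0, 0]
    - [0, 0, 0]
    - [0, 0, 0]
    - [0, 0, 0]
    - [0, 0, 0]
    - [0, 0, 0]

```text
clock: 10.87
tcp_pos: [549.9, 37.4, 110.9]
eef_rot: [[-0.97, 0.243, 0.001], [0.243, 0.97, 0.001], [-0.001, 0.001, -1.0]]
wrist_force: [-7.1, -1.0, 22.0]
gripper_width: 0.1
grip_force: 11.1
```

Run:
```python
from h import *
for i in range(3): s=env.camera("side");o=env.get_obs();print(o["clock"],o["tcp_pos"],o["wrist_force"])
w=env.camera("wrist")[:,:,::-1];s=s[200:325,285:405,::-1]
cv2.imwrite("pics/w5.png",np.hstack([cv2.resize(w,(480,360)),cv2.resize(s,(320,360),interpolation=2)]))
```

```text
10.9167 [549.87   37.416 110.944] [-6.786 -2.523 22.063]
10.9667 [549.915  37.417 110.974] [-7.041 -1.383 22.643]
11.0167 [549.875  37.412 110.954] [-8.103 -1.352 22.264]
```

View pics/w5.png

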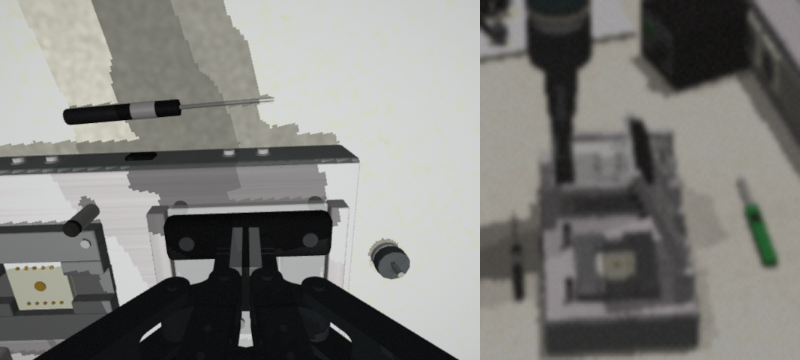

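The lid is level on its stops: an extra 1.2 mm of command moved it 0.1 mm and raised the force to 22 N. The tip sits on the middle of the bar. I'll ease off to a moderate hold and hand in.

>>> drive_tool:
  grip: [1, 1, 1, 1, 1, 1]
  linear:
    - [0, 0, -0.0003]
    - [0, 0, -0.0006]
    - [0, 0, -0.0006]
    - [0, 0, -0.0006]
    - [0, 0, -0.0006]
    - [0, 0, -0.0006]
  rot:
    - [0, 0, 0]
    - [0, 0, 0]
    - [0, 0, 0]
    - [0, 0, 0]
    - [0, 0, 0]
    - [0, 0, 0]

```text
clock: 11.57
tcp_pos: [549.9, 37.4, 111.0]
eef_rot: [[-0.97, 0.243, 0.001], [0.243, 0.97, 0.001], [-0.001, 0.001, -1.0]]
wrist_force: [-5.5, -2.8, 17.7]
gripper_width: 0.2
grip_force: 8.8
```

Run:
```python
from h import *
o=env.get_obs();print(o["clock"],o["tcp_pos"],o["wrist_force"])
if o["tcp_pos"][2]<111.3 and o["wrist_force"][2]>13: print(env.close_job())
```

```text
11.5667 [549.867  37.431 111.015] [-5.502 -2.838 17.724]
the job is handed in; nothing more can be done
None
```

The left station held the board; I swung its lid down onto its stops and handed the job in at 11.6 s, still holding it shut with about 18 N (22 N at most, briefly), without touching anything else.

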